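# Shut and lock the utensil caddy

## Task

Using only your fingertips, push the blue cover of the utensil caddy fully shut by its yellow ridge, and only then push the red catch on the cover across as far as it goes so that its tongue locks under the grey keeper. Pinch and lift nothing, do not shove the caddy from its place, leave the pan, bowl, mug, whisk, chopsticks and spatula where they are, and finish clear of everything.

Things in the scene. Friction and masses are not known exactly. Their poses are not given: they have to be found in the camera images.
- caddy: White utensil caddy with cutlery, loose on the table (1.4 to 2.3 kg; a push over about 8 N may slide it). Box 124 (x) x 280 (y) x 65 mm, side rails to 73 mm. Origin: centre of its underside, z up; it may point any way. Its +y half has a fixed white deck, its -y half is open. Site keeper tells where the grey bracket for the catch stands.
- cover (a joint): How far the blue cover is open, m: 0 fully shut (end stop), 0.12 fully open. It opens along the caddy's +y and shuts along its -y. Plate 110 x 140 mm, top 72 mm above the table; stays where it is left; friction about 2.5 N.
- cover_push (a point): Centre of the push face of the yellow ridge, moving with the cover (axes as the caddy's). The upright face, 70 mm wide along x, 16 mm high (72 to 88 mm above the table), looks to the caddy's +y: push it towards -y to shut. From its top the ridge slopes down to the plate over 32 mm towards -y, so it cannot be pinched.
- catch (a joint): How far the red catch on the cover has been pushed, m: 0 free, 0.03 fully across, its tongue under the keeper (end stop). It moves along the caddy's +x, stays where it is left, friction about 1.2 N. It lines up with the keeper only when the cover is shut.
- catch_push (a point): Centre of the push face of the red catch, moving with it (axes as the caddy's). The upright face, 26 mm wide along y, 16 mm high (72.5 to 88.5 mm above the table), looks to the caddy's -x: push it towards +x to lock. It slopes away to +x over 26 mm. With the catch free the face lies 37 mm inside the cover's -x edge, and always 60 mm to -y of the ridge's push face.
- keeper (a point): Middle of the grey keeper bracket on the caddy's +x rail, 32 mm long, 8 mm wide, its top 85 mm above the table (axes as the caddy's).
- whisk: Steel balloon whisk, 270 mm long along its y, 54 mm high at the wires, lying beside the caddy on its +x side. Origin on the table under its middle. Leave alone.
- chopstick_a: Dark wooden chopstick, 230 x 7 x 7 mm along its y, lying beside the caddy on its -x side. Origin under its middle. Leave alone.
- chopstick_b: The other chopstick, laid across the first, same size. Origin on the table under the crossing. Leave alone.
- pan: Aluminium frying pan, 236 mm across, 45 mm high, with a black handle along its +x reaching 298 mm from the centre and 70 mm high. Origin under the centre of the pan. Leave alone.
- bowl: White ceramic bowl, 150 mm across, 65 mm high, origin under its centre. Leave alone.
- mug: Blue ceramic mug, 80 mm across, 90 mm high, handle at its +y, origin under its centre. Leave alone.
- spatula: Spatula with a wooden handle and a flat steel blade, lying along its x. Leave alone.

How it is judged (in metres and radians):
On the way, in this order (a step that is already met when the one before it is completed fails the run):
1. the cover is shut while the catch is still free (value of joint cover below 0.005 m and value of joint catch below 0.012 m), for 0.1 s.
2. the catch is pushed fully across with the cover shut (value of joint cover below 0.005 m and value of joint catch above 0.0255 m), for 0.2 s.
At the end, for the whole second after the job is handed in: the cover is within 5 mm of fully shut, the catch within 4.5 mm of fully across, the caddy level, at rest and within 50 mm of where it stood, every other thing within 40 mm of where it lay (all of step 2 and distance of caddy from where it was at the start of the episode below 0.05 m and angle between caddy's own z axis and vertical below 0.05 rad and linear speed of caddy below 0.02 m/s and distance of each of whisk, chopstick_a, chopstick_b, pan, bowl, mug, spatula from where it was at the start of the episode below 0.04 m); the robot touches nothing.
It fails at once if the caddy is lifted or tipped (height (world z) of caddy above 0.015 m or angle between caddy's own z axis and vertical above 0.2 rad).
It fails at once if the caddy is shoved more than 50 mm (distance of caddy from where it was at the start of the episode above 0.05 m).
It fails at once if the catch is pushed across before the cover is shut (value of joint catch above 0.015 m and value of joint cover above 0.01 m).
It fails at once if a bystander is lifted more than 20 mm or moved more than 40 mm (distance of any of whisk, chopstick_a, chopstick_b, pan, bowl, mug, spatula from where it was at the start of the episode above 0.04 m or height (world z) of any of whisk, chopstick_a, chopstick_b, pan, bowl, mug, spatula above 0.02 m).
It also fails if it takes over 40 s, if anything falls off the work surface, if the arm or the gripper's body presses on something with over 40 N, if the wrist force passes 120 N, or if a joint passes its speed limit or range.

## Robot

A 6-joint arm with a two-finger parallel gripper is mounted at the origin on the work surface. World frame = base frame: x ahead of the robot, y to its left, z up, the work surface at z = 0. Lengths are in mm, angles in rad, forces in N, time in s.
With the tool pointing down it reaches from about 325 to 900 mm from the base axis. Payload 6.1 kg.
Tool frame: the origin (TCP) lies on the centre line of the jaws, within the pads' length; the fingertips stand 25 mm ahead of it and the grasp point (between the pads) lies 6 mm ahead of it; z points along the fingers, y is the line along which they close (so a half turn about z gives the same grasp; the last joint's range is limited). The gripper opens to 85 mm and grips with 20 to 120 N. Pads are 22 mm wide; open, the fingers measure 114 mm over their backs; the gripper's body (76 mm by 85 mm) begins 54 mm behind the grasp point. The pads swing forward as they close: fully open they stand 13 mm farther back than shut.
Start: joints at [-1.433, 0.22, 1.526, -0, 1.395, -0.126], TCP at [162.962, -603.373, 227.5] pointing down, gripper open.
Joint ranges: [-2.98, 2.98], [-0.91, 2.08], [0.09, 2.57], [-1.24, 4.39], [0.2, 2.65], [-2.68, 2.68]. Speed limits (rad/s): [2.57, 2.57, 3.01, 3.14, 3.14, 3.14].

## Interface

Orientations are given as a unit quaternion [w, x, y, z].
In Python, from bench import env gives the robot as it stands.
- The arm moves only by the tool step_arm, never from a script. Its argument "plan" is one flat list of numbers, 4 for each row, row after row: the shift along the tool's x, y, z in cm, then the turn about the tool's z in degrees. A call has 1 to 20 rows; each row is the pose to reach, as a shift and turn from the pose commanded when the call began, along the tool's axes at that moment; what a row does not reach only later rows make up. A row lasts 1/12 s, in which the tool goes at most 41.7 mm and 7.16 degrees, less where a joint would pass 70% of its speed; a pose out of reach is approached as far as the arm can. A call with a gripper value outside its range is refused whole. "grip" is the finger opening in cm, from 0 to 8.54, set as the call begins (left out, the last holds). The fingers move at their own pace and stop on an object; "squeeze" is the grip in N (left out, the last holds). Time passes only in rows, so rows that repeat a pose let the fingers close. It gives the time, the measured TCP pose, the force, the opening and the grip force at its end, in the units of the state.
- env.get_obs(): the state, without advancing time (a new reading comes with each control period).
- env.capture(name): name is "scene" or "top" or "wrist"; returns the picture (384x512x3 uint8, blue, green, red); there is no depth.
- env.get_calibration(name): a dict with "intrinsics" (3x3 intrinsics, pixels), "rvec" (rotation vector, rad) and "tvec" (3), from world to camera coordinates, as OpenCV has them. Camera axes: x right, y down, z forward; pixel columns grow to the right and rows downward; lengths in mm; the calibration is good to about 2 mm. A picture is of the moment at which its call begins: read the wrist's pose just before it. get_calibration takes no time and is no camera call; for the wrist camera it gives the pose at the moment of the call.
- env.sign_off(): hands the job in; it is judged then, once.
Trained networks look in the newest picture that a camera, given by its name, has taken for a name from the list of things; names that differ only in an ending like _2 or _b are one class to them, and where a whole thing is asked for, a point or a joint stands for the part that bears it (a point fixed in the world has none). Each returns a list of dicts, best first, with "score" (0 to 1); they miss things now and then, are a little off and sometimes report something else, mostly with a low value. They report only what shows in the picture. A call takes as long as a camera call.
- env.regions_of(camera, thing): "pixels" (384x512 bool, what is visible of it) and "box" ([left, top, right, bottom] in pixels, round what is visible of it).
The state is a dict: "time_s": time; "q": joint angles; "dq": joint speeds; "effort": joint torques, N m; "tcp_pos": TCP position; "ee_rot": TCP orientation; "force": force on the tool from outside, world axes, zero at the start; "torque": the same for the moment, N m; "gripper_width": opening from 0.0 (shut) to 1.0 (fully open); "gripper_force": force on a finger pad.
Only numpy, scipy, OpenCV 4.12 (cv2) and the standard library are available. Lean on these libraries where they do the work, as an engineer would, in place of code of your own. Each camera call takes 0.05 s, during which the arm holds its last target. There are 200 camera calls.

## Working session

There is one attempt and no reset: what is moved stays moved. The work goes in short steps, Python scripts to look and compute and a tool call to move; the robot and the scene stay as the last step left them, time stands still between calls to the robot, and variables do not carry over. Pictures are saved under pics/ and viewed, at most 10 in all, crops included, and the job is handed in when it is done.

Besides the shell and the picture viewer there is one more tool, called after "Emit:" in YAML: its name, and indented under it one key for each argument. step_arm: Moves the arm, as the interface text tells. Its arguments: {"type":"object","properties":{"plan":{"type":"array","items":{"type":"number"}},"grip":{"type":"number"},"squeeze":{"type":"number"}},"required":["plan"]}

```bash
mkdir -p pics; cat > h.py <<'E'
import numpy as np, cv2
from bench import env
def cal(n):
    c=env.get_calibration(n); K=np.array(c["intrinsics"],float).reshape(3,3); R=cv2.Rodrigues(np.array(c["rvec"],float))[0]; t=np.array(c["tvec"],float).ravel()
    return K,R,t
def ray(n,px,z,C=None):
    K,R,t=C or cal(n); d=R.T@np.linalg.inv(K)@np.array([px[0],px[1],1.]); o=-R.T@t
    return o+d*(z-o[2])/d[2]
def proj(n,p,C=None):
    K,R,t=C or cal(n); q=K@(R@np.array(p,float)+t); return q[:2]/q[2]
E
python3 - <<'E'
from h import *
a=env.capture("top"); b=env.capture("scene")
cv2.imwrite("pics/top.png",cv2.resize(a,(800,600),interpolation=cv2.INTER_CUBIC)); cv2.imwrite("pics/scene.png",cv2.resize(b,(800,600),interpolation=cv2.INTER_CUBIC))
for cam in("top","scene"):
    K,R,t=cal(cam); print(cam,K[0,0],(-R.T@t).round(),R.round(2).tolist())
    for n in("caddy","cover","catch","keeper","cover_push"):
        for r in env.regions_of(cam,n)[:2]:
            p=r["pixels"]; ys,xs=np.nonzero(p); print(cam,n,round(r["score"],2),r["box"],len(xs),cv2.minAreaRect(np.c_[xs,ys].astype(np.float32)))
o=env.get_obs();print(o["tcp_pos"],o["ee_rot"],o["gripper_width"],o["time_s"])
E
```

```text
top 411.17070142418845 [ 363.   10. 1208.] [[-0.01, -1.0, 0.02], [-1.0, 0.01, -0.1], [0.1, -0.02, -0.99]]
top caddy 0.62 [201.0, 97.5, 259.8, 201.9] 4464 ((231.9038543701172, 152.51922607421875), (100.21534729003906, 45.89117431640625), 78.69007110595703)
top cover 0.95 [207.7, 128.6, 255.1, 180.7] 1943 ((231.79957580566406, 155.05776977539062), (49.666866302490234, 39.922340393066406), 79.11447143554688)
top cover 0.41 [227.7, 168.1, 253.8, 170.8] 156 ((240.0, 168.5), (9.0, 22.0), 90.0)
top catch 0.49 [229.8, 165.5, 251.9, 171.5] 150 ((240.0, 168.5), (9.0, 22.0), 90.0)
top keeper 0.96 [202.9, 99.9, 262.7, 204.0] 4478 ((231.48077392578125, 152.40383911132812), (100.21533966064453, 46.67564010620117), 78.69007110595703)
top cover_push 0.58 [207.4, 127.5, 255.8, 183.0] 1937 ((231.85179138183594, 155.11688232421875), (49.46953201293945, 39.845767974853516), 78.31063079833984)
scene 352.8665672897767 [1271. -152. 1059.] [[0.19, 0.98, -0.01], [0.75, -0.15, -0.65], [-0.64, 0.11, -0.76]]
scene caddy 0.66 [245.8, 191.0, 312.5, 266.6] 2991 ((276.8999938964844, 225.8000030517578), (80.94567108
[... 320 characters left out ...]
56504821777344)
scene keeper 0.81 [246.1, 187.6, 307.7, 268.3] 2953 ((276.6999816894531, 225.90000915527344), (80.94567108154297, 40.69643783569336), 63.43495178222656)
scene keeper 0.31 [253.7, 197.7, 295.0, 237.7] 1067 ((274.9000549316406, 217.3000030517578), (38.013153076171875, 30.857736587524414), 63.43495178222656)
scene cover_push 0.87 [254.6, 197.5, 295.4, 235.9] 1102 ((275.25341796875, 217.15753173828125), (37.076744079589844, 32.773193359375), 65.55604553222656)
scene cover_push 0.27 [107.4, 215.0, 150.8, 253.0] 1323 ((130.0, 234.5), (37.0, 44.0), 90.0)
[ 162.96990413 -603.36926089  227.5367768 ] [ 1.94454030e-05  9.91312560e-01  1.31527215e-01 -1.35880043e-05] 0.99739160090352 0.6
```

View pics/top.png

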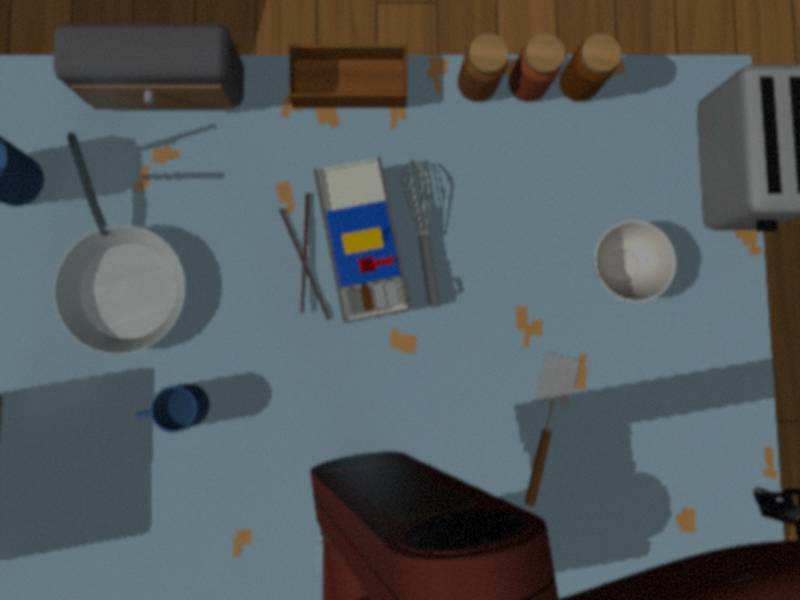

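```bash
python3 - <<'E'
import cv2
a=cv2.imread("pics/top.png");b=cv2.imread("pics/scene.png")
c=cv2.resize(a[130:340,290:430],(400,600),interpolation=cv2.INTER_CUBIC);d=cv2.resize(b[280:430,370:500],(400,462),interpolation=cv2.INTER_CUBIC)
d=cv2.copyMakeBorder(d,0,138,0,0,cv2.BORDER_CONSTANT)
cv2.imwrite("pics/crop.png",cv2.hconcat([c,d]))
E
```

```text
(no output)
```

View pics/crop.png

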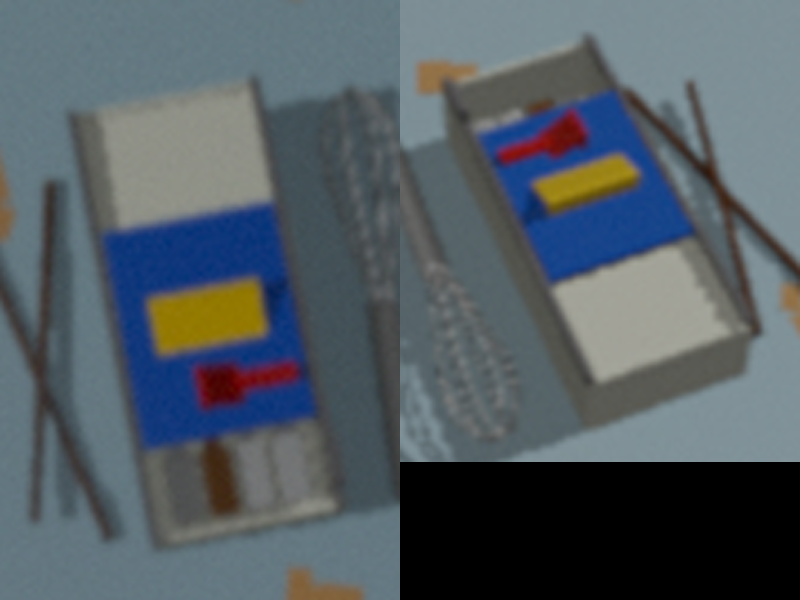

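The top picture shows the caddy at (362,240), with its +y end pointing up the image (away from the robot). The yellow ridge is at (362,240) and the red catch at (370,265), with its face on the left. The keeper rail is on the right, the whisk is at (425,230) and the chopsticks are at (305,260). I'll fit the positions by colour in both views.

```bash
cat >> h.py <<'E'
from scipy.optimize import least_squares
def masks(img,box):
    h=cv2.cvtColor(img,cv2.COLOR_BGR2HSV); l,t,r,b=[int(v) for v in box]; m={}
    for n,(lo,hi) in dict(y=((20,120,60),(35,255,255)),r=((0,170,60),(8,255,255)),b=((105,120,50),(130,255,255))).items():
        k=cv2.inRange(h,lo,hi)
        if n=="r": k|=cv2.inRange(h,(172,170,60),(180,255,255))
        z=np.zeros_like(k); z[t:b,l:r]=k[t:b,l:r]; m[n]=z
    return m
def model(P):
    # P: caddy x,y,yaw(of caddy y-axis), face yc (caddy frame origin = ridge face centre), catch
    x,y,a,c=P; ey=np.array([np.cos(a),np.sin(a),0]); ex=np.array([np.sin(a),-np.cos(a),0]); o=np.array([x,y,0])
    w=lambda u,v,z:o+ex*u+ey*v+np.array([0,0,z])
    ridge=[w(u,v,z) for u in(-35,35) for v,z in((0,72),(0,88),(-32,72))]
    f=-18+c  # catch face x: cover -x edge is -55
    cat=[w(f+u,v,z) for v in(-73,-47) for u,z in((0,72.5),(0,88.5),(26,72.5))]
    return ridge,cat
def hull(n,pts,C): return cv2.convexHull(np.array([proj(n,p,C) for p in pts],np.float32))
def cen(h): M=cv2.moments(h); return np.array([M["m10"]/M["m00"],M["m01"]/M["m00"]])
E
python3 - <<'E'
from h import *
for cam,f in(("top","pics/t.npy"),("scene","")):
    img=env.capture(cam); r=env.regions_of(cam,"caddy")[0]["box"]; m=masks(img,r); C=cal(cam)
    ys,xs=np.nonzero(m["y"]); pts=np.c_[xs,ys].astype(np.float32)
    rr=cv2.minAreaRect(pts); print(cam,"y",len(xs),rr); 
    for z in(72,80,88):
        print(z,[ray(cam,p,z,C)[:2].round(1).tolist() for p in cv2.boxPoints(rr)], ray(cam,pts.mean(0),z,C)[:2].round(1))
    ys,xs=np.nonzero(m["r"]); pts=np.c_[xs,ys].astype(np.float32)
    print("r",len(xs),xs.min(),xs.max(),ys.min(),ys.max(),[ray(cam,p,80,C)[:2].round(1).tolist() for p in cv2.boxPoints(cv2.minAreaRect(pts))])
    ys,xs=np.nonzero(m["b"]|m["y"]|m["r"]); pts=np.c_[xs,ys].astype(np.float32)
    bp=[ray(cam,p,72,C)[:2] for p in cv2.boxPoints(cv2.minAreaRect(pts))]
    print("b",len(xs),np.round(bp,1).tolist(),"sides",[(np.linalg.norm(bp[i]-bp[i-1]).round(1),np.degrees(np.arctan2(*(bp[i]-bp[i-1])[::-1])).round(1)) for i in range(4)])
E
```

```text
top y 289 ((231.7307891845703, 153.65383911132812), (11.7669677734375, 24.31839942932129), 78.69007110595703)
72 [[577.3, 61.5], [590.4, -5.4], [557.6, -11.5], [544.6, 55.2]] [567.5  25.2]
80 [[575.8, 61.1], [588.8, -5.3], [556.3, -11.4], [543.4, 54.9]] [566.   25.1]
88 [[574.3, 60.7], [587.2, -5.2], [554.9, -11.2], [542.1, 54.5]] [564.6  25. ]
r 88 230 251 166 172 [[531.4, 29.9], [531.0, -28.3], [514.2, -28.1], [514.7, 30.0]]
b 1733 [[619.6, 92.0], [641.3, -17.2], [504.1, -42.7], [483.2, 65.5]] sides [(np.float64(139.0), np.float64(11.0)), (np.float64(111.4), np.float64(-78.8)), (np.float64(139.5), np.float64(-169.5)), (np.float64(110.2), np.float64(100.9))]
scene y 126 ((275.1499938964844, 216.94998168945312), (6.324555397033691, 19.922346115112305), 71.56505584716797)
72 [[554.3, -7.1], [540.6, 63.6], [567.5, 64.3], [580.7, -5.5]] [560.9  28.3]
80 [[560.1, -8.2], [546.5, 61.9], [573.2, 62.5], [586.3, -6.7]] [566.6  26.9]
88 [[565.9, -9.4], [552.4, 60.1], [578.9, 60.8], [591.9, -7.8]] [572.4  25.4]
r 62 258 274 203 212 [[528.5, -27.9], [503.6, 31.1], [526.2, 35.3], [550.4, -23.1]]
b 935 [[503.7, -38.4], [463.7, 76.8], [616.9, 93.4], [649.7, -14.0]] sides [(np.float64(148.1), np.float64(-170.5)), (np.float64(121.9), np.float64(109.1)), (np.float64(154.0), np.float64(6.2)), (np.float64(112.3), np.float64(-73.0))]
```

Emit:
step_arm:
  plan: [15,-12.5,0,1,30,-25,0,2,45,-37.5,0,3,59.8,-49.8,0,4.3,59.8,-49.8,0,4.3,59.8,-49.8,0,4.3,59.8,-49.8,0,4.3,59.8,-49.8,0,4.3,59.8,-49.8,0,4.3,59.8,-49.8,0,4.3,59.8,-49.8,0,4.3,59.8,-49.8,0,4.3,59.8,-49.8,0,4.3,59.8,-49.8,0,4.3,59.8,-49.8,0,4.3,59.8,-49.8,0,4.3,59.8,-49.8,0,4.3,59.8,-49.8,0,4.3,59.8,-49.8,0,4.3,59.8,-49.8,0,4.3]
  grip: 0

```text
time_s: 2.47
tcp_pos: [612.5, 38.2, 227.3]
ee_rot: [-0.001, 0.995, 0.097, 0.001]
force: [-1.9, 1.5, -0.2]
gripper_width: -0.0
gripper_force: 0.0
```

```bash
cat > w.py <<'E'
from h import *
import sys
env.capture("wrist"); env.capture("wrist")
o=env.get_obs(); C=cal("wrist"); img=env.capture("wrist"); cv2.imwrite(sys.argv[1],img)
m=masks(img,(0,0,512,384)); print(np.round(o["tcp_pos"],1),np.round(o["ee_rot"],3),"cam",(-C[1].T@C[2]).round(1),"F",np.round(o["force"],1))
for k in "yr":
    n,l,s,c=cv2.connectedComponentsWithStats(m[k])
    if n<2: continue
    i=1+np.argmax(s[1:,4]); ys,xs=np.nonzero(l==i); bp=cv2.boxPoints(cv2.minAreaRect(np.c_[xs,ys].astype(np.float32)))
    print(k,s[i],bp.round().tolist()); 
    for z in (72,88): print(z,[ray("wrist",p,z,C)[:2].round(1).tolist() for p in bp])
E
python3 w.py pics/w1.png
```

```text
[610.5  34.4 227.1] [ 0.     0.995  0.095 -0.   ] cam [677.4  48.1 375.1] F [0.4 0.1 0.7]
y [ 223  206   64   26 1474] [[223.0, 206.0], [286.0, 206.0], [286.0, 231.0], [223.0, 231.0]]
72 [[572.5, 63.3], [586.0, -7.0], [556.1, -13.7], [542.2, 58.4]]
88 [[578.0, 62.5], [590.8, -4.1], [562.5, -10.5], [549.3, 57.8]]
r [283 250  13  10 107] [[283.0, 250.0], [295.0, 250.0], [295.0, 259.0], [283.0, 259.0]]
72 [[531.6, -15.6], [534.3, -29.6], [522.8, -32.3], [520.0, -18.2]]
88 [[539.3, -12.2], [541.9, -25.5], [530.9, -28.1], [528.3, -14.7]]
```

View pics/w1.png

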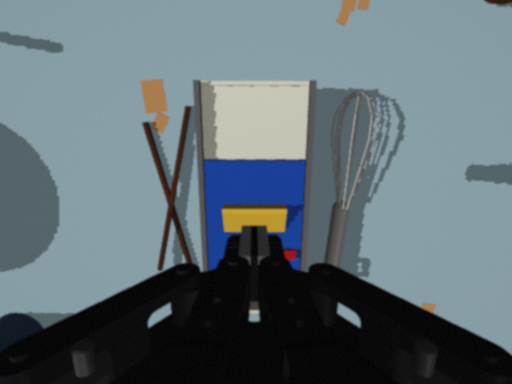

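The wrist view is aligned with the caddy. The ridge's push face is at row 206, spanning columns 223–286, the caddy's +y end is at row 80, and the fingertip is near (255,228).

```bash
python3 - <<'E'
from h import *
for d in(20,25,32,38):
  for u in (-11,0,11): print(d,u,proj("wrist",[610.5+.982*u,34.4+.187*u,227.1-d]).round(1))
e=ray("wrist",(255,82),65); f=ray("wrist",(255,206),72); p=ray("wrist",(255,159),72); print(e,f,p,np.linalg.norm((e-f)[:2]),np.linalg.norm((e-p)[:2]))
l=ray("wrist",(223,206),72);r=ray("wrist",(287,206),72);print((l+r)/2)
E
```

```text
20 -11 [253.4 239.8]
20 0 [253.4 224. ]
20 11 [253.4 207.8]
25 -11 [253.4 236.5]
25 0 [253.4 221.2]
25 11 [253.4 205.3]
32 -11 [253.4 232.3]
32 0 [253.4 217.4]
32 11 [253.4 202. ]
38 -11 [253.4 228.9]
38 0 [253.4 214.4]
38 11 [253.4 199.4]
[709.14440509  51.6455313   65.        ] [578.91601216  26.57601257  72.        ] [631.61791981  36.73542064  72.        ] 132.6194370884726 78.94724390080299
[578.9166528   26.57266416  72.        ]
```

Emit:
step_arm:
  plan: [0,0,3,0,0,0,6,0,0,0,9,0,0,0,10.5,0,0,0,11.2,0,0,0,11.7,0,0,0,11.7,0,0,0,11.7,0]

```text
time_s: 3.28
tcp_pos: [611.3, 32.7, 112.0]
ee_rot: [0.0, 0.996, 0.094, 0.001]
force: [0.2, 0.5, 0.6]
gripper_width: 0.003
gripper_force: 0.0
```

Emit:
step_arm:
  plan: [0,0,0.2,0,0,0,0.4,0,0,0,0.6,0,0,0,0.6,0,0,0,0.6,0]

```text
time_s: 3.7
tcp_pos: [610.4, 33.4, 104.5]
ee_rot: [-0.0, 0.996, 0.094, -0.0]
force: [0.3, 0.3, 0.0]
gripper_width: 0.001
gripper_force: 0.0
```

```bash
python3 w.py pics/w2.png; python3 - <<'E'
from h import *
b=env.capture("scene"); w=cv2.imread("pics/w2.png")
d=cv2.resize(b[175:285,225:335],(400,400),interpolation=cv2.INTER_CUBIC); w=cv2.resize(w[100:300,155:355],(400,400))
cv2.imwrite("pics/c2.png",cv2.hconcat([w,d]))
E
```

```text
[610.5  33.4 104.6] [-0.     0.996  0.094  0.   ] cam [677.2  46.9 252.7] F [ 0.2 -0.2 -0.6]
y [199 259  21  14 185] [[199.0, 259.0], [219.0, 259.0], [219.0, 272.0], [199.0, 272.0]]
72 [[572.3, 66.6], [575.0, 52.6], [564.6, 51.0], [561.9, 65.2]]
88 [[581.6, 64.9], [584.0, 52.1], [574.6, 50.6], [572.1, 63.6]]
r [255 319   4   3   8] [[255.0, 320.0], [258.0, 318.0], [258.0, 320.0], [256.0, 321.0]]
72 [[529.3, 17.8], [530.9, 15.9], [529.6, 15.0], [528.0, 16.9]]
88 [[542.4, 20.4], [543.9, 18.7], [542.7, 17.9], [541.2, 19.6]]
```

View pics/c2.png

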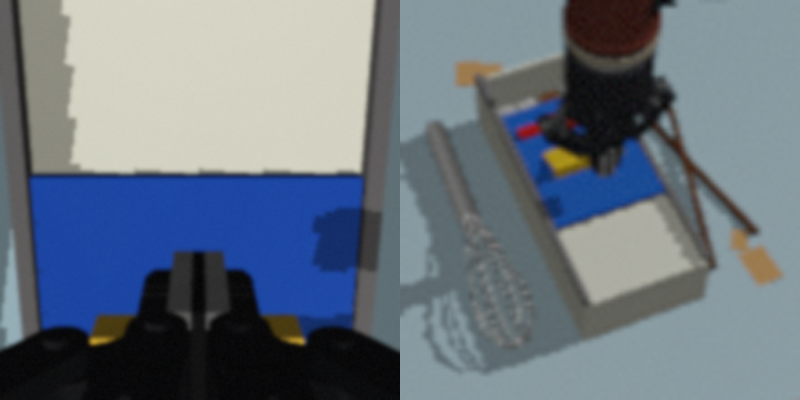

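Emit:
step_arm:
  plan: [0,0,0.3,0,0,0,0.3,0,-0.6,0,0.3,0,-1.2,0,0.3,0,-1.6,0,0.3,0,-2.0,0,0.3,0,-2.4,0,0.3,0,-2.8,0,0.3,0,-3.2,0,0.3,0,-3.6,0,0.3,0,-4.0,0,0.3,0,-4.0,0,0.3,0]

```text
time_s: 4.9
tcp_pos: [570.4, 25.7, 101.4]
ee_rot: [-0.0, 0.996, 0.094, -0.0]
force: [0.6, 0.3, -0.6]
gripper_width: 0.002
gripper_force: 0.0
```

Emit:
step_arm:
  plan: [-0.4,0,0,0,-0.8,0,0,0,-1.2,0,0,0,-1.6,0,0,0,-2.0,0,0,0,-2.4,0,0,0,-2.8,0,0,0]

```text
time_s: 5.48
tcp_pos: [543.2, 20.5, 101.5]
ee_rot: [0.0, 0.996, 0.094, -0.0]
force: [0.5, -0.2, 0.5]
gripper_width: -0.002
gripper_force: 0.0
```

```bash
cat > t.py <<'E'
from h import *
import sys
a=env.capture("top");b=env.capture("scene");o=env.get_obs();print(o["time_s"],np.round(o["tcp_pos"],1),np.round(o["force"],1))
for cam,im in(("top",a),("scene",b)):
    m=masks(im,(190,85,320,280)); C=cal(cam)
    for k in "yrb":
        ys,xs=np.nonzero(m[k])
        if len(xs): q=np.array([xs.mean(),ys.mean()]);print(cam,k,len(xs),ray(cam,q,80,C)[:2].round(1))
d=cv2.resize(b[175:285,225:335],(400,400),interpolation=cv2.INTER_CUBIC); w=cv2.resize(a[90:210,180:300],(400,400),interpolation=cv2.INTER_CUBIC)
cv2.imwrite(sys.argv[1],cv2.hconcat([w,d]))
E
python3 t.py pics/c3.png
```

```text
5.5833 [543.   20.5 101.4] [-0.4  0.3  0.6]
top r 184 [561.5   7.5]
top b 477 [514.9  30.4]
scene y 126 [566.6  26.9]
scene r 37 [5.264e+02 2.000e-01]
scene b 729 [577.1  27.5]
```

View pics/c3.png

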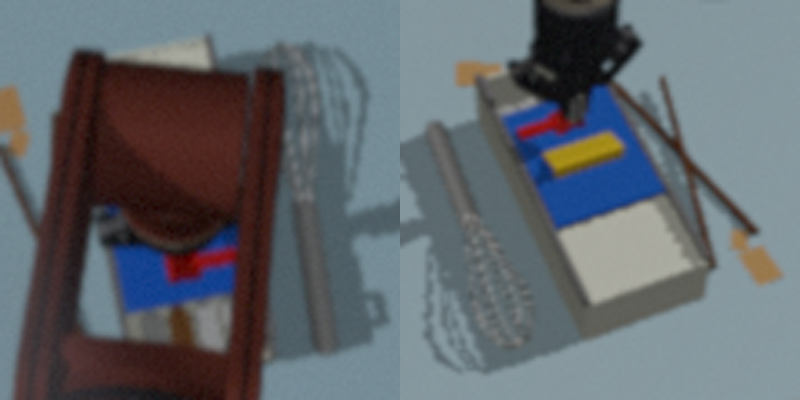

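The fingers passed over the ridge without touching it: it hasn't moved and no force registered. So the fingertips sit higher than I assumed. I'll measure the tip height from the scene view at (273,206).

```bash
python3 - <<'E'
from h import *
for z in(70,76,80,85,90,95,100): print(z,ray("scene",(272.5,206.5),z).round(1),proj("scene",[543,20.5,z]).round(1))
E
```

```text
70 [512.4  29.8  70. ] [271.8 213.6]
76 [517.   28.7  76. ] [271.8 212.6]
80 [520.1  28.   80. ] [271.8 211.9]
85 [523.9  27.1  85. ] [271.8 211. ]
90 [527.8  26.2  90. ] [271.8 210.1]
95 [531.6  25.2  95. ] [271.9 209.3]
100 [535.4  24.3 100. ] [271.9 208.4]
```

Emit:
step_arm:
  plan: [0,0,-2,0,2,0,-2,0,4,0,-2,0,6.8,0,-2,0,6.8,0,0,0,6.8,0,0.5,0,6.8,0,0.8,0,6.8,0,1,0,6.8,0,1,0]

```text
time_s: 6.33
tcp_pos: [609.5, 33.3, 91.1]
ee_rot: [-0.0, 0.996, 0.094, -0.001]
force: [-0.3, -0.0, -0.2]
gripper_width: 0.005
gripper_force: 0.0
```

Emit:
step_arm:
  plan: [0,0,0.1,0,0,0,0.2,0,0,0,0.3,0,0,0,0.3,0]

```text
time_s: 6.67
tcp_pos: [610.4, 33.3, 88.8]
ee_rot: [0.0, 0.996, 0.094, 0.0]
force: [-0.5, 0.2, -0.5]
gripper_width: 0.002
gripper_force: 0.0
```

```bash
python3 t.py pics/c4.png; python3 - <<'E'
from h import *
w=env.capture("wrist");s=cv2.imread("pics/c4.png")[:,400:];w=cv2.resize(w[100:300,155:355],(400,400))
cv2.imwrite("pics/c5.png",cv2.hconcat([w,s]))
E
```

```text
6.7667 [610.5  33.3  88.7] [ 0.6  0.  -0.2]
top y 174 [572.7  20.8]
top r 48 [648.9  41.4]
top b 397 [589.5  36.6]
scene y 26 [572.9   3.6]
scene r 22 [525.8  -7.7]
scene b 535 [589.9  19.7]
```

View pics/c5.png

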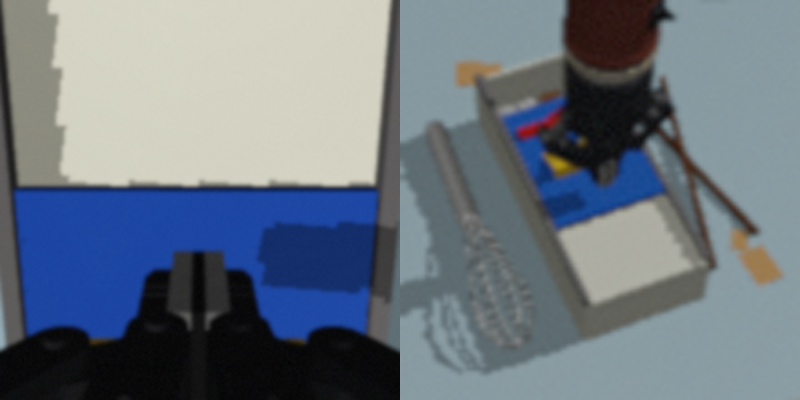

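Emit:
step_arm:
  plan: [0,0,0.1,0,0,0,0.2,0,0,0,0.2,0,0,0,0.2,0]

```text
time_s: 7.15
tcp_pos: [610.3, 33.3, 86.3]
ee_rot: [-0.0, 0.996, 0.094, -0.0]
force: [-0.9, 0.1, 0.5]
gripper_width: -0.0
gripper_force: 0.0
```

Emit:
step_arm:
  plan: [-0.4,0,0,0,-0.8,0,0,0,-1.2,0,0,0,-1.6,0,0,0,-2.0,0,0,0,-2.4,0,0,0,-2.8,0,0,0,-3.2,0,0,0,-3.5,0,0,0,-3.8,0,0,0]

```text
time_s: 7.98
tcp_pos: [572.8, 26.1, 86.6]
ee_rot: [-0.0, 0.996, 0.094, 0.0]
force: [0.7, -1.1, 0.6]
gripper_width: -0.001
gripper_force: 0.0
```

```bash
python3 t.py pics/c6.png; python3 - <<'E'
from h import *
w=env.capture("wrist");s=cv2.imread("pics/c6.png")[:,400:];w=cv2.resize(w[100:300,155:355],(400,400))
cv2.imwrite("pics/c7.png",cv2.hconcat([w,s]))
E
```

```text
8.0833 [572.7  26.1  86.5] [-0.5  0.2 -0.4]
top y 165 [559.   25.9]
top r 151 [583.4  17.5]
top b 417 [538.8  36.8]
scene y 104 [568.1  25.9]
scene r 19 [487.9 -16.6]
scene b 611 [588.9  24.6]
```

View pics/c7.png

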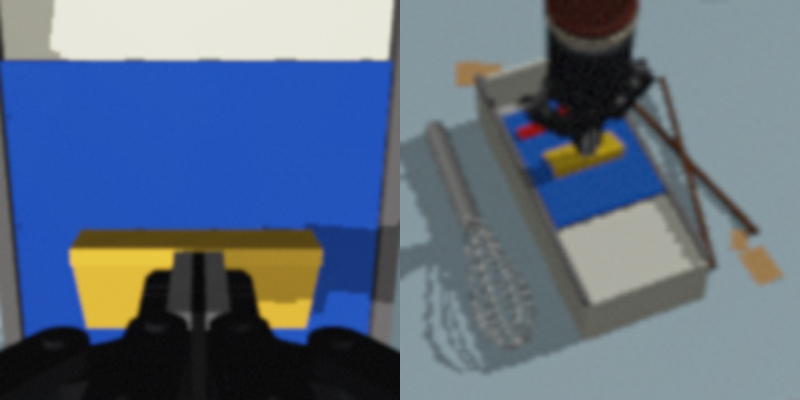

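The fingers are again over the ridge without contact. I'll triangulate the fingertip from the wrist view (254,226) and the scene view (276.7,216.5), and compare it with the ridge edge.

```bash
python3 - <<'E'
from h import *
def line(n,px):
    a=ray(n,px,0);b=ray(n,px,150);return a,(b-a)/np.linalg.norm(b-a)
def tri(p,q):
    a,u=line("wrist",p);b,v=line("scene",q)
    s=np.linalg.lstsq(np.c_[u,-v],b-a,rcond=None)[0];A=a+s[0]*u;B=b+s[1]*v;return A.round(1),B.round(1)
print("tip",tri((254,226),(276.7,216.5)))
o=env.get_obs();print(o["tcp_pos"].round(1) if hasattr(o["tcp_pos"],"round") else o["tcp_pos"], cal("wrist")[1].round(3).tolist())
# ridge in wrist zoom: base row 231, top edge row 249 cols 70..322
for z,r in((72,231),(88,249)):
    for c in((82,316) if z==72 else (70,322)): print(z,ray("wrist",(155+c/2,100+r/2),z).round(1))
for u in(-11,-5,0,5,11):
    print(u,[proj("wrist",[572.7+.982*u,26.1+.187*u,86.5-d]).round(0)[1] for d in(-15,-5,5,15,25)],[proj("scene",[572.7+.982*u,26.1+.187*u,86.5-d]).round(1).tolist() for d in (-5,5,15,25)])
E
```

```text
tip (array([588.8,  29.7, 108. ]), array([586.7,  27.3, 109. ]))
[573.   26.2  86.6] [[0.187, -0.982, 0.001], [-0.947, -0.18, 0.266], [-0.261, -0.05, -0.964]]
72 [574.4  63.3  72. ]
72 [587.9  -7.4  72. ]
88 [574.9  63.6  88. ]
88 [588.1  -5.8  88. ]
-11 [np.float64(269.0), np.float64(260.0), np.float64(252.0), np.float64(244.0), np.float64(238.0)] [[274.0, 214.0], [274.0, 215.7], [273.9, 217.5], [273.9, 219.2]]
-5 [np.float64(259.0), np.float64(250.0), np.float64(243.0), np.float64(236.0), np.float64(229.0)] [[274.7, 215.3], [274.7, 217.0], [274.6, 218.8], [274.6, 220.5]]
0 [np.float64(251.0), np.float64(242.0), np.float64(235.0), np.float64(228.0), np.float64(222.0)] [[275.3, 216.4], [275.2, 218.1], [275.2, 219.9], [275.1, 221.6]]
5 [np.float64(242.0), np.float64(234.0), np.float64(227.0), np.float64(221.0), np.float64(215.0)] [[275.9, 217.5], [275.8, 219.2], [275.8, 220.9], [275.7, 222.6]]
11 [np.float64(231.0), np.float64(224.0), np.float64(217.0), np.float64(212.0), np.float64(207.0)] [[276.6, 218.8], [276.5, 220.5], [276.5, 222.3], [276.4, 223.9]]
```

Both views put the real fingertips about 8 mm above the reported TCP, not 25 mm below it, which explains the missed contact. I'll back off and find the cover plate by touch.

Emit:
step_arm:
  plan: [0,0,-1.5,0,2,0,-1.5,0,4,0,-1.5,0,4,0,0,0,4,0,0.4,0,4,0,0.8,0,4,0,1,0,4,0,1,0]

```text
time_s: 8.8
tcp_pos: [611.5, 33.7, 75.8]
ee_rot: [-0.0, 0.996, 0.094, -0.001]
force: [-0.2, 0.0, 0.0]
gripper_width: 0.001
gripper_force: 0.0
```

Emit:
step_arm:
  plan: [0,0,0.1,0,0,0,0.2,0,0,0,0.3,0,0,0,0.3,0]

```text
time_s: 9.13
tcp_pos: [612.4, 33.7, 73.6]
ee_rot: [0.0, 0.996, 0.094, 0.0]
force: [0.0, 0.8, 0.1]
gripper_width: 0.0
gripper_force: 0.0
```

Emit:
step_arm:
  plan: [0,0,0.1,0,0,0,0.1,0,0,0,0.1,0]

```text
time_s: 9.38
tcp_pos: [612.3, 33.7, 72.5]
ee_rot: [-0.0, 0.996, 0.094, -0.0]
force: [0.2, 1.3, -0.2]
gripper_width: 0.002
gripper_force: 0.0
```

Emit:
step_arm:
  plan: [0,0,0.1,0,0,0,0.2,0,0,0,0.3,0,0,0,0.3,0]

```text
time_s: 9.72
tcp_pos: [612.1, 33.7, 69.1]
ee_rot: [-0.0, 0.996, 0.094, -0.0]
force: [-0.4, -0.5, -0.4]
gripper_width: 0.0
gripper_force: 0.0
```

Emit:
step_arm:
  plan: [-0.4,0,0,0,-0.8,0,0,0,-1.2,0,0,0,-1.6,0,0,0,-1.9,0,0,0,-2.2,0,0,0,-2.5,0,0,0,-2.8,0,0,0,-3.1,0,0,0,-3.4,0,0,0]

```text
time_s: 10.55
tcp_pos: [579.0, 27.3, 69.7]
ee_rot: [-0.0, 0.996, 0.094, 0.0]
force: [2.2, 1.3, -1.7]
gripper_width: 0.0
gripper_force: 1.3
```

```bash
cat > r.py <<'E'
from h import *
import sys
w=env.capture("wrist");w=env.capture("wrist");s=env.capture("scene");o=env.get_obs()
print(o["time_s"],np.round(o["tcp_pos"],1),np.round(o["force"],1))
m=masks(w,(100,0,400,384));C=cal("wrist")
for k in "yrb":
    ys,xs=np.nonzero(m[k])
    if len(xs):
        rows=np.nonzero(m[k].sum(1)>255*15)[0]
        if len(rows): r=rows[0];c=np.nonzero(m[k][r])[0];print(k,r,c[0],c[-1],[ray("wrist",((c[0]+c[-1])/2,r),z,C).round(1).tolist() for z in(72,88)])
m=masks(s,(190,85,320,280))
for k in "yr":
    ys,xs=np.nonzero(m[k]);print("scene",k,len(xs),ray("scene",(xs.mean(),ys.mean()),80).round(1) if len(xs) else "")
s=cv2.resize(s[175:285,225:335],(400,400),interpolation=cv2.INTER_CUBIC);w=cv2.resize(w[100:300,155:355],(400,400))
cv2.imwrite(sys.argv[1],cv2.hconcat([w,s]))
E
python3 r.py pics/d1.png
```

```text
10.7 [578.5  27.2  69.5] [-1.   0.4  0.5]
y 259 193 313 [[566.5, 26.1, 72.0], [575.2, 27.7, 88.0]]
b 171 147 357 [[617.0, 36.2, 72.0], [620.1, 36.7, 88.0]]
scene y 32 [560.1   6.9  80. ]
scene r 5 [441.  -12.7  80. ]
```

Contact: the ridge face moved from x≈580 to 567, with about 2 N. I'll keep pushing.

Emit:
step_arm:
  plan: [-0.3,0,0,0,-0.6,0,0,0,-0.9,0,0,0,-1.2,0,0,0,-1.5,0,0,0,-1.8,0,0,0,-2.1,0,0,0,-2.4,0,0,0,-2.7,0,0,0,-3,0,0,0,-3.3,0,0,0,-3.6,0,0,0,-3.9,0,0,0]

```text
time_s: 11.78
tcp_pos: [540.5, 20.0, 69.6]
ee_rot: [0.0, 0.996, 0.094, 0.0]
force: [2.7, 0.0, -0.3]
gripper_width: 0.004
gripper_force: 1.3
```

Emit:
step_arm:
  plan: [-0.2,0,0,0,-0.4,0,0,0,-0.6,0,0,0]

```text
time_s: 12.03
tcp_pos: [534.6, 18.8, 69.6]
ee_rot: [0.0, 0.996, 0.094, 0.0]
force: [1.5, 0.1, 0.6]
gripper_width: -0.002
gripper_force: 1.3
```

Emit:
step_arm:
  plan: [-0.15,0,0,0,-0.3,0,0,0]

```text
time_s: 12.2
tcp_pos: [533.0, 18.5, 69.7]
ee_rot: [-0.0, 0.996, 0.094, 0.002]
force: [8.1, 1.2, -3.7]
gripper_width: -0.0
gripper_force: 3.9
```

```bash
python3 r.py pics/d2.png
```

```text
12.35 [532.7  18.4  69.6] [ 5.8  0.9 -1.8]
y 259 193 313 [[520.7, 17.3, 72.0], [529.3, 18.9, 88.0]]
b 170 148 355 [[571.7, 27.7, 72.0], [574.7, 28.2, 88.0]]
scene y 35 [512.9   2.7  80. ]
scene r 7 [471.3 -19.5  80. ]
```

The cover hit its end stop: 8 N, about 60 mm of travel. Now I'll back off, rise and look.

Emit:
step_arm:
  plan: [1,0,0,0,2,0,0,0,2,0,-4,0,2,0,-8,0,3,0,-12,0,5,0,-13,0,7,0,-13,0,7,0,-13,0,7,0,-13,0]

```text
time_s: 13.1
tcp_pos: [599.9, 31.5, 198.5]
ee_rot: [-0.0, 0.996, 0.094, -0.001]
force: [0.3, -0.2, -0.3]
gripper_width: 0.0
gripper_force: 0.0
```

```bash
python3 w.py pics/w3.png; python3 r.py pics/d3.png
python3 - <<'E'
from h import *
w=cv2.imread("pics/w3.png");s=cv2.imread("pics/d3.png")[:,400:]
cv2.imwrite("pics/c8.png",cv2.hconcat([cv2.resize(w[150:300,180:330],(400,400),interpolation=cv2.INTER_CUBIC),s]))
E
```

```text
[598.9  31.4 197.9] [-0.     0.996  0.094 -0.002] cam [666.2  44.9 345.7] F [-0.1 -0.4  0.1]
r [249 302  10  17 133] [[249.0, 302.0], [258.0, 302.0], [258.0, 318.0], [249.0, 318.0]]
72 [[462.4, 11.7], [464.4, 1.6], [443.1, -2.5], [441.2, 7.7]]
88 [[474.4, 13.6], [476.2, 4.1], [456.2, 0.2], [454.3, 9.9]]
13.4 [599.7  31.4 198.9] [-0.2 -1.   0. ]
b 211 200 306 [[571.7, 27.5, 72.0], [577.3, 28.5, 88.0]]
scene y 118 [506.6  16.8  80. ]
scene r 53 [463.5  -1.3  80. ]
```

View pics/c8.png

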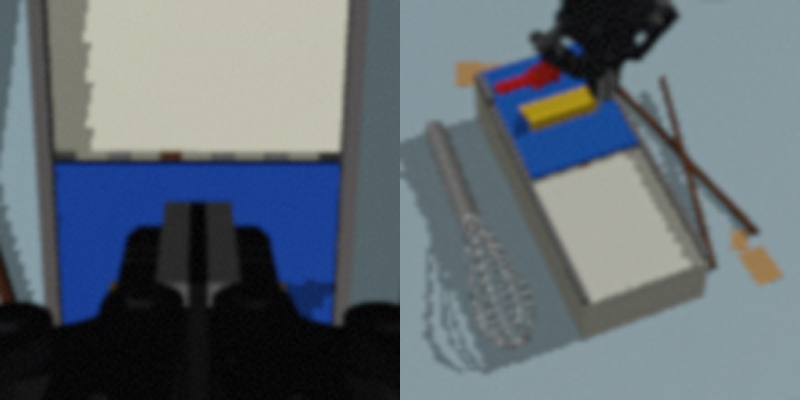

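Cover shut: its rear edge and the ridge both moved about 61 mm, the catch is still free, and the caddy and chopsticks are in place. Next I'll come down on the −x side of the catch face, which I put at about (458,23).

Emit:
step_arm:
  plan: [-3,-1,0,0,-6,-2,0,0,-9,-3,0,0,-12,-4,0,0,-14,-4.2,0,0,-14,-4.2,3,0,-14,-4.2,6,0,-14,-4.2,9,0,-14,-4.2,11,0,-14,-4.2,12,0,-14,-4.2,12,0]

```text
time_s: 14.32
tcp_pos: [452.9, 46.5, 77.2]
ee_rot: [-0.0, 0.996, 0.094, -0.002]
force: [-0.7, 0.6, -0.5]
gripper_width: 0.004
gripper_force: 0.0
```

Emit:
step_arm:
  plan: [0,0,0.2,0,0,0,0.4,0,0,0,0.6,0,0,0,0.8,0,0,0,0.8,0]

```text
time_s: 14.73
tcp_pos: [455.6, 46.4, 71.9]
ee_rot: [0.0, 0.996, 0.094, 0.0]
force: [-0.8, 0.0, -0.7]
gripper_width: -0.001
gripper_force: 0.0
```

```bash
python3 r.py pics/d4.png; python3 - <<'E'
from h import *
a=env.capture("top")
s=cv2.imread("pics/d4.png")[:,400:]
cv2.imwrite("pics/c9.png",cv2.hconcat([cv2.resize(a[90:210,180:300],(400,400),interpolation=cv2.INTER_CUBIC),s]))
E
```

```text
14.8833 [455.4  46.4  71.8] [-0.6 -0.   0.3]
y 132 267 399 [[521.5, 18.0, 72.0], [521.5, 22.6, 88.0]]
r 219 304 351 [[474.5, 8.6, 72.0], [479.7, 14.1, 88.0]]
b 21 224 399 [[568.9, 41.2, 72.0], [563.8, 43.2, 88.0]]
scene y 114 [507.1  15.7  80. ]
scene r 55 [447.3   1.3  80. ]
```

View pics/c9.png

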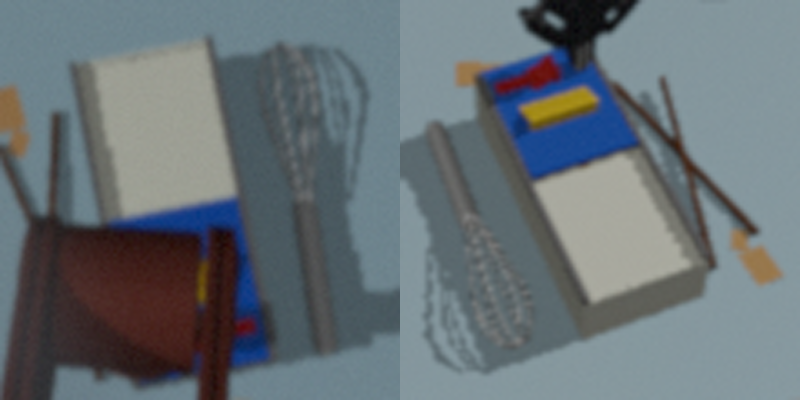

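Fingers are down beside the catch, to the −x side of its red face, and nothing has been disturbed. Lower slightly and push along +x (tool +y).

Emit:
step_arm:
  plan: [0,0,0.2,0,0,0,0.2,0,0,0.3,0.2,0,0,0.6,0.2,0,0,0.9,0.2,0,0,1.2,0.2,0,0,1.5,0.2,0,0,1.8,0.2,0,0,2.1,0.2,0,0,2.4,0.2,0]

```text
time_s: 15.77
tcp_pos: [459.7, 22.6, 69.5]
ee_rot: [-0.0, 0.996, 0.094, -0.0]
force: [-0.7, 1.7, 0.1]
gripper_width: 0.001
gripper_force: 0.6
```

```bash
python3 r.py pics/d5.png
```

```text
15.9167 [459.7  22.5  69.5] [-0.3 -0.7 -0.5]
y 132 215 363 [[521.6, 16.7, 72.0], [522.1, 18.8, 88.0]]
r 220 282 328 [[476.7, -2.5, 72.0], [482.2, 1.8, 88.0]]
b 18 169 199 [[562.7, 75.4, 72.0], [558.7, 71.0, 88.0]]
scene y 114 [507.1  15.7  80. ]
scene r 54 [463.6  -7.3  80. ]
```

Emit:
step_arm:
  plan: [0,0.3,0,0,0,0.6,0,0,0,0.9,0,0,0,1.2,0,0,0,1.4,0,0]

```text
time_s: 16.33
tcp_pos: [462.3, 8.8, 69.5]
ee_rot: [-0.0, 0.996, 0.094, -0.0]
force: [-1.1, 0.6, -0.1]
gripper_width: -0.002
gripper_force: 0.6
```

Emit:
step_arm:
  plan: [0,0.15,0,0,0,0.3,0,0]

```text
time_s: 16.5
tcp_pos: [462.7, 6.7, 69.4]
ee_rot: [-0.001, 0.996, 0.094, -0.0]
force: [-1.4, 6.6, 1.7]
gripper_width: 0.005
gripper_force: 3.3
```

Emit:
step_arm:
  plan: [0,0,0,0,0,0,0,0,0,0,0,0]

```text
time_s: 16.75
tcp_pos: [462.8, 6.6, 69.5]
ee_rot: [-0.0, 0.996, 0.094, -0.0]
force: [-1.5, 5.2, 0.8]
gripper_width: 0.001
gripper_force: 2.4
```

Emit:
step_arm:
  plan: [0,-0.5,0,0,0,-1.2,0,0,0,-1.2,-4,0,0,-1.2,-8,0,0,-1.2,-12,0,0,-1.2,-16,0,0,-5,-18,0,0,-9,-18,0,0,-13,-18,0,0,-17,-18,0,0,-21,-18,0,0,-25,-18,0,0,-25,-18,0,0,-25,-18,0,0,-25,-18,0]

```text
time_s: 18.0
tcp_pos: [415.8, 251.7, 249.4]
ee_rot: [0.001, 0.995, 0.095, 0.0]
force: [0.0, 0.5, 0.3]
gripper_width: -0.001
gripper_force: 0.0
```

```bash
python3 r.py pics/d6.png; python3 - <<'E'
from h import *
a=env.capture("top")
s=cv2.imread("pics/d6.png")[:,400:]
cv2.imwrite("pics/c10.png",cv2.hconcat([cv2.resize(a[90:210,180:300],(400,400),interpolation=cv2.INTER_CUBIC),s]))
m=masks(a,(200,90,265,210));C=cal("top")
for k in "yr":
    ys,xs=np.nonzero(m[k]);print(k,len(xs),xs.min(),xs.max(),ray("top",(xs.mean(),ys.mean()),80,C).round(1),[ray("top",p,80,C)[:2].round(1).tolist() for p in cv2.boxPoints(cv2.minAreaRect(np.c_[xs,ys].astype(np.float32)))])
E
```

```text
18.15 [416.4 250.6 249.5] [ 0.  -0.   0.4]
b 243 138 154 [[304.2, 368.8, 72.0], [313.0, 363.6, 88.0]]
scene y 113 [507.   15.5  80. ]
scene r 46 [459.3 -24.2  80. ]
y 282 224 249 [506.3  12.9  80. ] [[515.5, 48.9], [528.4, -17.7], [497.2, -23.5], [484.4, 43.0]]
r 77 244 264 [469.5 -27.   80. ] [[474.6, -7.8], [487.6, -61.3], [469.9, -65.4], [457.0, -12.0]]
```

View pics/c10.png

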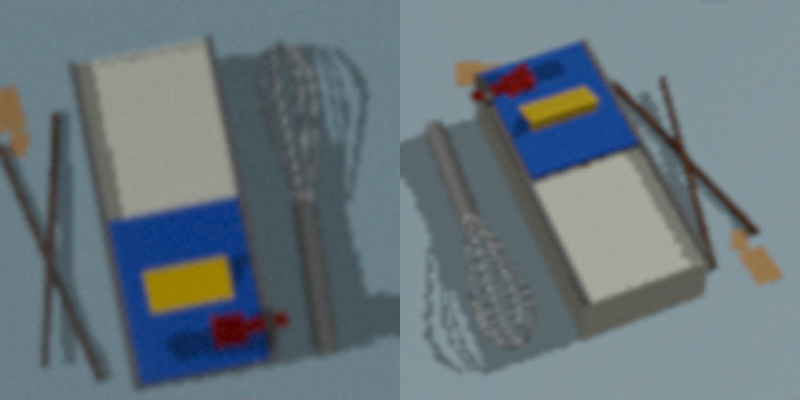

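The final view shows the cover shut, the catch across with its tongue under the keeper on the right rail, and the caddy, whisk and chopsticks where they were. The arm is clear, so I'm handing it in.

```bash
python3 -c "
from bench import env
print(env.sign_off())"
```

```text
the job is handed in; nothing more can be done
None
```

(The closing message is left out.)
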